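# Seat the upper burr of the coffee grinder

## Robot

A 6-joint arm with a two-finger parallel gripper is mounted at the origin on the work surface. World frame = base frame: x ahead of the robot, y to its left, z up, the work surface at z = 0. Lengths are in m, angles in rad, forces in N, time in s.
With the tool pointing down it reaches from about 0.375 to 0.9 m from the base axis. Payload 3.1 kg.
Tool frame: the origin (TCP) lies on the front face of the gripper's body, between the roots of the fingers; the fingertips stand 70 mm ahead of it and the grasp point (between the pads) lies 51 mm ahead of it; z points along the fingers, y is the line along which they close (so a half turn about z gives the same grasp; the last joint's range is limited). The gripper opens to 87 mm and grips with 3 to 60 N. Pads are 19 mm wide; open, the fingers measure 117 mm over their backs; the gripper's body (75 mm by 190 mm) begins 51 mm behind the grasp point.
Start: joints at [-1.292, 0.527, 1.433, -0, 1.181, -0.178], TCP at [0.276, -0.561, 0.292] pointing down, gripper open.
Joint ranges: [-3.08, 3.08], [-0.75, 2.2], [0.22, 2.44], [-1.43, 4.57], [0, 2.65], [-2.85, 2.85]. Speed limits (rad/s): [2.79, 2.79, 3.14, 3.14, 3.14, 3.14].

## Interface

Orientations are given as a unit quaternion [x, y, z, w].
In Python, from rig import robot, cams, ticket gives the robot as it stands. The module is installed in compiled form; this text tells all that it offers.
- The arm moves only by the shell command python3 -m crank 'ROWS' [FORCE]. ROWS is JSON, a list of rows, each a list of 7 numbers: the shift along the tool's x, y, z in cm, then the turn, a rotation vector about the tool's x, y, z in rad, then the closure, from 0 (fully open) to 1 (shut). A call has 1 to 5 rows; each row shifts and turns the commanded pose from where the row before left it, along the tool's axes as they then stand; what a row does not reach is not made up. A row lasts 1/8 s, in which the tool goes at most 62.5 mm and 10.7 degrees, less where a joint would pass 70% of its speed; a pose out of reach is approached as far as the arm can. A call is refused whole if a number of a shift passes 6.25 or a number of a turn 0.188, either way. A call with a gripper value outside its range is refused whole. The fingers move at their own pace and stop on an object; FORCE is the grip in N (left out, the last holds). Time passes only in rows, so rows that do not move let the fingers close. It gives the time, the measured TCP pose, the force, the opening and the grip force at its end, in the units of the state.
- robot.get_obs(): the state, without advancing time (a new reading comes with each control period).
- cams.camera(name): name is "scene" or "top"; returns the picture (400x640x3 uint8, red, green, blue); there is no depth.
- cams.camera_info(name): a dict with "intrinsics" (3x3 intrinsics, pixels), "dist" ([k1, k2, p1, p2, k3] as OpenCV has them; the pictures are not rectified), "pose" (4x4, takes a point from camera to world coordinates). Camera axes: x right, y down, z forward; pixel columns grow to the right and rows downward; lengths in m; the calibration is good to about 2 mm. A picture is of the moment at which its call begins. camera_info takes no time and is no camera call.
- ticket.hand_in(): hands the job in; it is judged then, once.
The state is a dict: "time": time; "q": joint angles; "joint_velocities": joint speeds; "joint_torque": joint torques, N m; "position": TCP position; "tool_rot": TCP orientation; "ft_force": force on the tool from outside, world axes, zero at the start; "moment": the same for the moment, N m; "grip_width": finger opening in m; "grip_force": force on a finger pad.
Only numpy, scipy, OpenCV 4.12 (cv2) and the standard library are available. Lean on these libraries where they do the work, as an engineer would, in place of code of your own. Each camera call takes 0.05 s, during which the arm holds its last target. There are 200 camera calls.

## Task

The coffee grinder has been brushed out and its upper burr carrier, the round metal disc with two black finger studs, is lying loose in the collar. Push it round with a fingertip until the notch in its edge is over the locating pin, at the red mark on the collar, then press it straight down until it is fully home, flush with the collar rim. Do not lift the carrier out, leave everything else on the counter where it stands, and move clear.

Things in the scene. Friction and masses are not known exactly. Their poses are not given: they have to be found in the camera images.
- grinder: Coffee grinder without its hopper, fixed: cream housing, black foot, 176 mm deep (x), 135 mm wide (y), 200 mm high. Origin on the counter under the vertical axis of the burr chamber, z up, front (dial, grounds bin) to its own -x. On top a black adjusting collar, 124 mm outside diameter, 165 to 200 mm high, smooth bore 92 mm across. Nothing on it but the carrier stands above the collar rim.
- rim_center (a point): Point on the chamber axis at the height of the collar rim, 200 mm above the counter, axes as the grinder's. Inside the bore the carrier lies on a rust-red silicone seal ring, 28 to 35 mm from the axis. The seal yields 8 mm to a firm push and stays where it is pushed.
- pin (a point): Tip of the brass locating pin inside the collar: 6 mm thick, round-headed, 40 mm from the chamber axis towards the grinder's own -x (front), tip 182.5 mm above the counter. The carrier hides it until the notch comes over it; the red mark on the collar rim, 8 mm wide, lies just outside it.
- carrier: Upper burr carrier, loose: aluminium disc, diameter 90 mm, 24 mm thick, 34 mm hole in the middle, 0.4 to 0.63 kg. Origin: centre of its underside; z up, x towards the notch. At the start it lies level with its underside 184 mm above the counter, top face 8 mm above the collar rim, lower 16 mm in the bore (1 mm play). It turns either way with 1 to 2 N at a stud and stays where left.
- notch (a point): Middle of the wedge-shaped notch in the carrier's edge (9.5 mm wide at 36 mm from the centre, 12 mm at the edge), at the top face, 40 mm from the centre along the carrier's own +x; a red line on the top face runs to it. At the start it is 0.6 rad or more from the pin, either way. Within 2 mm of the pin the carrier can go down; elsewhere the pin stops it after 1.5 mm.
- stud_left (a point): Middle of the top of one of two black finger studs on the carrier's top face, 36 mm from its centre along its own +y. Each is an upright smooth round stud 10 mm in diameter and 15 mm high above the top face, to be pushed sideways along the circle; pushed outwards or inwards instead, the carrier only wedges in its bore and tips.
- stud_right (a point): The same on the other stud, along the carrier's own -y. The top face between the studs is flat. With the notch over the pin, a push of 8 to 12 N anywhere on the top face within 35 mm of the axis sends the carrier down 8 mm to a hard stop, top face flush with the collar rim (underside 176 mm above the counter).
- hopper: Bystander: smoky clear bean hopper with black lid, loose, 128 mm diameter, 119 mm high; origin centre of underside.
- bean_jar: Bystander: clip-top glass jar of coffee beans, loose, 90 mm diameter, 150 mm high; origin centre of underside.
- spice_jar: Bystander: small clip-top jar with an orange filling, loose, 72 mm diameter, 85 mm high; origin centre of underside.
- mug: Bystander: blue mug, loose, 82 mm diameter, 92 mm high, handle at its own +y; origin centre of underside.
- dosing_cup: Bystander: steel dosing cup, loose, 58 mm diameter, 48 mm high; origin centre of underside.
- brush: Bystander: cleaning brush lying flat, loose, 160 mm long along its own x; origin at its middle.
- spoon: Bystander: copper spoon lying flat, loose, 150 mm long along its own x; origin at its middle.

How it is judged:
By the outcome, as a careful person would: the job done as asked, in the order asked, and still so for the second after the job is handed in, with the robot touching nothing.
It also fails if it takes over 58 s, if anything falls off the work surface, if the arm or the gripper's body presses on something with over 40 N, if the wrist force passes 120 N, or if a joint passes its speed limit or range.

## Working session

There is one attempt and no reset: what is moved stays moved. The work goes in short steps, Python scripts to look and compute and a shell command to move; the robot and the scene stay as the last step left them, time stands still between calls to the robot, and variables do not carry over. Pictures are saved under pics/ and viewed, at most 10 in all, crops included, and the job is handed in when it is done.

```bash
mkdir -p pics
python3 - <<'E'
from rig import robot,cams
import cv2,numpy as np
for n in("scene","top"):
    im=cams.camera(n);cv2.imwrite(f"pics/{n}0.png",im[:,:,::-1])
    i=cams.camera_info(n);print(n,np.round(i["intrinsics"],1).tolist(),i["dist"],np.round(i["pose"],3).tolist())
o=robot.get_obs();print({k:np.round(v,3).tolist() for k,v in o.items()})
E
```

```text
scene [[402.3, 0.0, 315.7], [0.0, 402.3, 200.1], [0.0, 0.0, 1.0]] [-0.03638991  0.          0.          0.          0.        ] [[0.226, 0.606, -0.763, 1.419], [0.974, -0.155, 0.165, -0.108], [-0.018, -0.78, -0.625, 0.846], [0.0, 0.0, 0.0, 1.0]]
top [[361.5, 0.0, 316.4], [0.0, 361.5, 197.7], [0.0, 0.0, 1.0]] [-0.0280364  0.         0.         0.         0.       ] [[0.023, -0.994, 0.109, 0.485], [-1.0, -0.025, -0.016, 0.067], [0.019, -0.108, -0.994, 1.116], [0.0, 0.0, 0.0, 1.0]]
{'time': 0.1, 'q': [-1.292, 0.528, 1.434, 0.0, 1.181, -0.179], 'joint_velocities': [0.001, -0.002, -0.002, 0.001, 0.001, -0.001], 'joint_torque': [-0.001, -44.098, -17.715, 0.064, 0.053, -0.0], 'position': [0.276, -0.56, 0.291], 'tool_rot': [0.974, 0.227, -0.0, -0.001], 'ft_force': [-0.236, 0.353, 1.215], 'moment': [-0.005, -0.012, -0.05], 'grip_force': 0.0, 'grip_width': 0.087}
```

View pics/scene0.png

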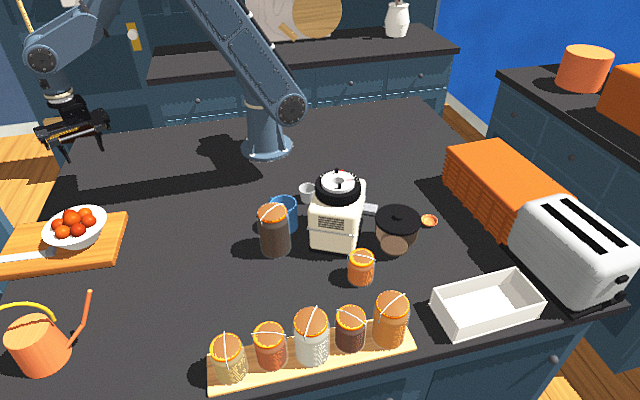

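View pics/top0.png

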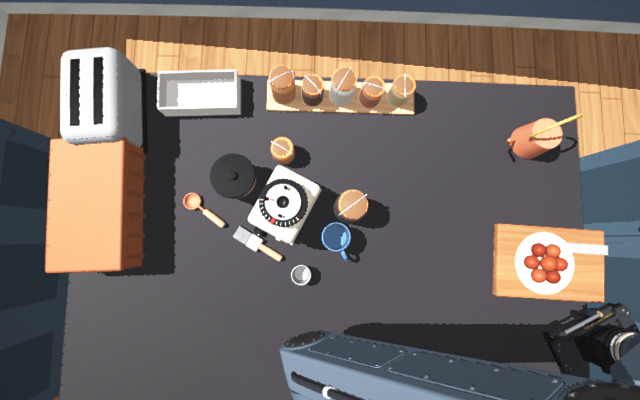

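The top view shows the grinder's collar near (283,203), with the red mark near (275,222). The bean jar is at (352,205), the hopper at (233,176) and the mug at (336,237). In the scene view the collar is near (339,187). Next I'll zoom in.

Run:
```python
import cv2,numpy as np
a=cv2.imread("pics/top0.png")[165:240,245:325];b=cv2.imread("pics/scene0.png")[160:220,300:380]
a=cv2.resize(a,None,fx=7,fy=7,interpolation=cv2.INTER_CUBIC)[:525]
b=cv2.resize(b,None,fx=7,fy=7,interpolation=cv2.INTER_CUBIC)
cv2.imwrite("pics/c1.png",a);cv2.imwrite("pics/c2.png",b)
```

```text
(no output)
```

View pics/c1.png

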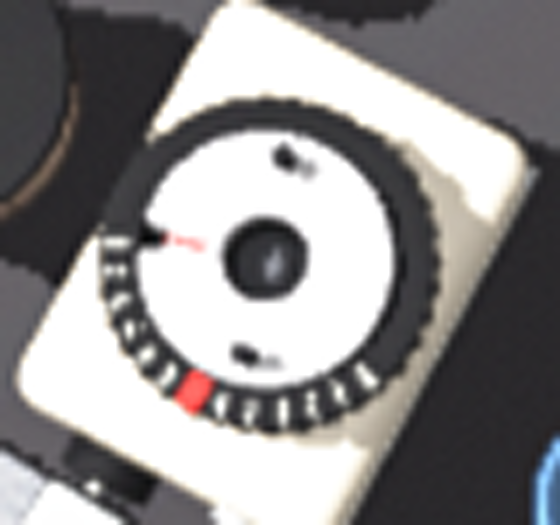

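View pics/c2.png

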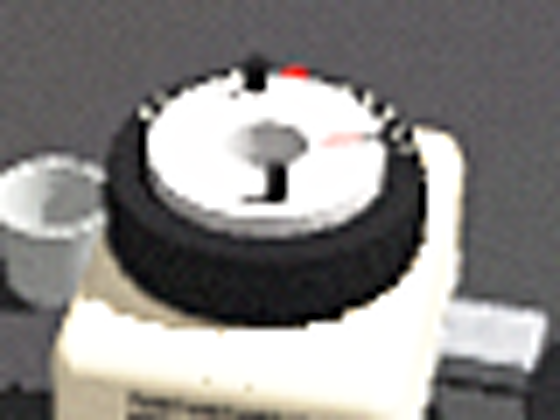

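The crops show the notch at top crop (152,238), with its line running to the hub at (265,258). The red mark is at (194,392) and the studs are near (285,157) and (243,354). So the carrier has to turn about 60° along the shorter arc. Now I'll measure it.

```bash
cat > h.py <<'E'
import cv2,numpy as np
from rig import cams
def ray(n,uv,z):
    i=cams.camera_info(n);K=np.array(i["intrinsics"]);P=np.array(i["pose"])
    p=cv2.undistortPoints(np.array(uv,float).reshape(-1,1,2),K,np.array(i["dist"])).reshape(-1,2)
    d=np.c_[p,np.ones(len(p))]@P[:3,:3].T;o=P[:3,3]
    return (o+d*((z-o[2])/d[:,2])[:,None])[:,:2]
def full(c,o): return (np.array(c,float)+.5)/7-.5+np.array(o)
def disc(im,n,box,z):
    x0,y0,x1,y1=box;s=im[y0:y1,x0:x1].copy()
    return s
def meas(pic,zc=0.208,v=True):
    im=cv2.imread(pic)
    hsv=cv2.cvtColor(im,cv2.COLOR_BGR2HSV)
    m=np.zeros(im.shape[:2],np.uint8);m[183:223,262:304]=1
    red=((hsv[...,1]>150)&((hsv[...,0]<8)|(hsv[...,0]>172))&(m>0))
    w=(im.min(2)>150)&(m>0)
    n,l,st,ce=cv2.connectedComponentsWithStats(w.astype(np.uint8))
    k=1+np.argmax(st[1:,4]);cs,_=cv2.findContours((l==k).astype(np.uint8),cv2.RETR_EXTERNAL,cv2.CHAIN_APPROX_NONE)
    h=cv2.convexHull(max(cs,key=cv2.contourArea)).reshape(-1,2)
    e=ray("top",h,zc);c,r=cv2.minEnclosingCircle(e.astype(np.float32))
    A=np.c_[2*e,np.ones(len(e))];s=np.linalg.lstsq(A,(e**2).sum(1),rcond=None)[0]
    print("disc fit",s[:2],"r",np.sqrt(s[2]+s[:2]@s[:2]),"enc",c,r)
    ys,xs=np.nonzero(red);mk=ray("top",np.c_[xs,ys],0.2).mean(0);print("mark",mk,len(xs))
    return s[:2],mk
E
python3 - <<'E'
from h import *
c,mk=meas("pics/top0.png")
T=lambda x,z:ray("top",full([x],(245,165)),z)[0]
S=lambda x,z:ray("scene",full([x],(300,160)),z)[0]
hub=T((265,258),.208)
# notch & line, stud tops/bases; hub
for n,p in dict(notch=T((152,238),.208),line=T((185,242),.208),hub=hub,sA=T((285,155),.22),sB=T((243,354),.22),
  S_notch=S((380,135),.208),S_near=S((274,163),.223),S_far=S((255,62),.223),S_hub=S((268,145),.208),S_mark=S((295,72),.2)).items():
    d=p-c;print(n,p.round(4),"r",np.hypot(*d).round(4),"ang",np.degrees(np.arctan2(d[1],d[0])).round(1))
d=mk-c;print("mark r",np.hypot(*d),np.degrees(np.arctan2(d[1],d[0])))
E
```

```text
disc fit [0.57262991 0.13748824] r 0.04586213892713774 enc (0.5725309252738953, 0.13769949972629547) 0.04645128920674324
mark [0.52496604 0.16223435] 18
notch [0.5786 0.1785] r 0.0414 ang 81.7
line [0.5775 0.1665] r 0.0295 ang 80.6
hub [0.5724 0.1376] r 0.0003 ang 157.8
sA [0.6083 0.1308] r 0.0363 ang -10.7
sB [0.5369 0.1433] r 0.0362 ang 170.8
S_notch [0.576  0.1817] r 0.0444 ang 85.7
S_near [0.603  0.1313] r 0.031 ang -11.4
S_far [0.5367 0.1422] r 0.0363 ang 172.6
S_hub [0.5715 0.138 ] r 0.0013 ang 154.7
S_mark [0.5151 0.1652] r 0.0638 ang 154.3
mark r 0.053704886482999405 152.5625817042463
```

The carrier is centred at (0.5725, 0.1377). Its notch is at about 81° and the mark at about 152.6°, so it needs about +72° counterclockwise. The radii (36 mm for the studs, 41 mm for the notch, 45.9 mm for the disc) match the given sizes.

I'll centre the tool on the axis with the fingers about 58 mm apart and turn it, so each fingertip pushes one stud sideways along the circle. I'll lift and travel first.

```bash
python3 -m crank '[[0,0,-3,0,0,0,0.33],[0,0,-3,0,0,0,0.33],[4.4,-3.8,0,0,0,0,0.33],[4.4,-3.8,0,0,0,0,0.33],[4.4,-3.8,0,0,0,0,0.33]]' >/dev/null
python3 -m crank '[[4.4,-3.8,0,0,0,0,0.33],[4.4,-3.8,0,0,0,0,0.33],[4.4,-3.8,0,0,0,0,0.33],[4.4,-3.8,0,0,0,0,0.33],[4.4,-3.8,0,0,0,0,0.33]]'
python3 -m crank '[[4.4,-3.8,0,0,0,0,0.33],[4.4,-3.8,0,0,0,0,0.33],[4.4,-3.8,0,0,0,0,0.33],[4.4,-3.8,0,0,0,0,0.33],[4.4,-3.8,0,0,0,0,0.33]]'
python3 -m crank '[[0,0,0,0,0,-0.164,0.33],[0,0,0,0,0,-0.164,0.33],[0,0,0,0,0,0,0.33]]'
```

```text
time: 1.35
position: [0.458, -0.1305, 0.3521]
tool_rot: [0.974, 0.227, -0.0, -0.0]
ft_force: [0.9, -0.8, -0.2]
grip_width: 0.0583
grip_force: 0.0
time: 1.98
position: [0.5713, 0.1372, 0.3519]
tool_rot: [0.974, 0.227, -0.0, 0.0]
ft_force: [1.2, -0.4, 0.1]
grip_width: 0.0584
grip_force: 0.0
time: 2.35
position: [0.5707, 0.1356, 0.3517]
tool_rot: [0.924, 0.382, -0.001, -0.0]
ft_force: [-0.5, 0.2, -0.6]
grip_width: 0.058
grip_force: 0.0
```

```bash
cat >> h.py <<'E'
def st(c=(0.5725,0.1377)):
    from rig import robot
    from scipy.spatial.transform import Rotation as R
    o=robot.get_obs();r=R.from_quat(o["tool_rot"]).as_matrix();p=np.array(o["position"])
    d=r.T@np.array([c[0]-p[0],c[1]-p[1],0])
    print("t",round(o["time"],2),"tip z",round(p[2]-.07,4),"yang",np.degrees(np.arctan2(r[1,1],r[0,1])).round(1),"toaxis tool cm",(d*100).round(2),"zaxis",r[:,2].round(3),"w",round(o["grip_width"],4),"F",np.round(o["ft_force"],1),"q6",round(o["q"][5],2))
E
python3 -c "from h import *;st()"
```

```text
t 2.35 tip z 0.2817 yang -45.1 toaxis tool cm [ 0.27 -0.02 -0.  ] zaxis [-0.001 -0.    -1.   ] w 0.058 F [-0.5  0.2 -0.6] q6 0.83
```

```bash
python3 -m crank '[[0.27,0,2.2,0,0,0,0.33],[0,0,2.2,0,0,0,0.33],[0,0,1.2,0,0,0,0.33],[0,0,1.2,0,0,0,0.33],[0,0,0,0,0,0,0.33]]' ; python3 -c "from h import *;st()"
python3 - <<'E'
from h import *
s=cams.camera("scene")[:,:,::-1]; cv2.imwrite("pics/s1.png",cv2.resize(s[100:220,270:410],None,fx=5,fy=5,interpolation=cv2.INTER_CUBIC))
E
```

```text
time: 2.98
position: [0.5726, 0.1371, 0.2835]
tool_rot: [0.924, 0.382, -0.001, -0.0]
ft_force: [0.1, -0.3, -0.6]
grip_width: 0.0581
grip_force: 0.0
t 2.98 tip z 0.2135 yang -45.0 toaxis tool cm [ 0.04 -0.05  0.  ] zaxis [-0.002 -0.    -1.   ] w 0.0581 F [ 0.1 -0.3 -0.6] q6 0.83
```

View pics/s1.png

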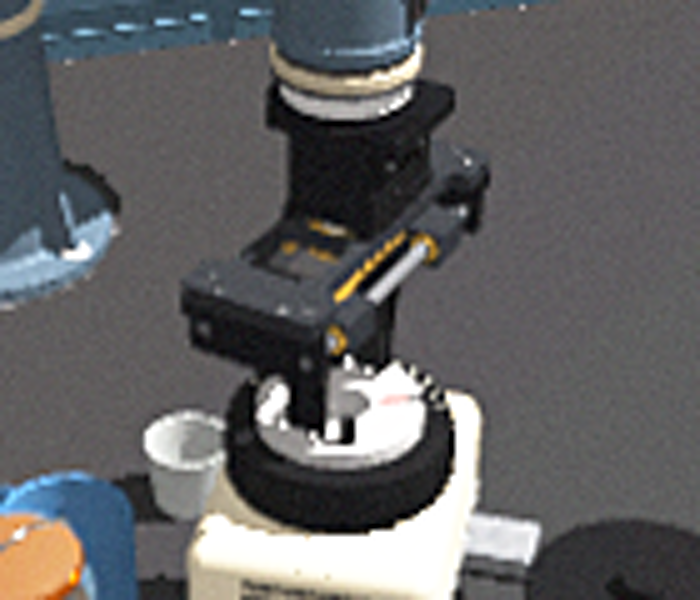

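The picture shows the near finger just to the left of the near stud at (345,430), clear of it and inside the collar. Turning now.

```bash
python3 -m crank '[[0,0,0,0,0,-0.1,0.33],[0,0,0,0,0,-0.1,0.33],[0,0,0,0,0,-0.1,0.33],[0,0,0,0,0,-0.1,0.33],[0,0,0,0,0,-0.1,0.33]]' ; python3 -c "from h import *;st()"
python3 -m crank '[[0,0,0,0,0,-0.1,0.33],[0,0,0,0,0,-0.1,0.33],[0,0,0,0,0,-0.1,0.33],[0,0,0,0,0,-0.1,0.33],[0,0,0,0,0,0,0.33]]' >/dev/null; python3 -c "
from h import *;st()
s=cams.camera('scene')[:,:,::-1];t=cams.camera('top')[:,:,::-1]; cv2.imwrite('pics/t2f.png',t);cv2.imwrite('pics/s2f.png',s)
a=cv2.resize(s[160:220,300:380],None,fx=7,fy=7,interpolation=cv2.INTER_CUBIC)
b=cv2.resize(t[175:235,250:282],None,fx=7,fy=7,interpolation=cv2.INTER_CUBIC);cv2.imwrite('pics/m2.png',np.hstack([a,b]))"
```

```text
time: 3.65
position: [0.5734, 0.1373, 0.2852]
tool_rot: [0.8, 0.601, 0.001, 0.0]
ft_force: [-0.6, -0.6, -0.0]
grip_width: 0.0585
grip_force: 0.7
t 3.65 tip z 0.2152 yang -16.2 toaxis tool cm [ 0.01 -0.1  -0.  ] zaxis [ 0.002  0.    -1.   ] w 0.0585 F [-0.6 -0.6 -0. ] q6 0.33
t 4.28 tip z 0.2152 yang 6.5 toaxis tool cm [ 0.04 -0.09 -0.  ] zaxis [ 0.002  0.    -1.   ] w 0.0578 F [0.1 0.5 0.1] q6 -0.07
```

View pics/m2.png

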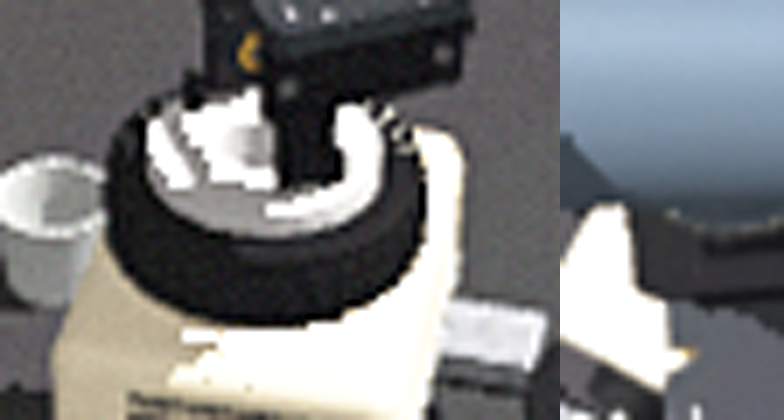

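The near finger is on the stud at (325,150), and the notch is hidden behind the gripper. Geometry puts the end of the turn at a tool angle of about 39°. I'll stop just short of that, lift and look.

```bash
python3 -m crank '[[0,0,0,0,0,-0.1,0.33],[0,0,0,0,0,-0.1,0.33],[0,0,0,0,0,-0.1,0.33],[0,0,0,0,0,-0.1,0.33],[0,0,0,0,0,-0.1,0.33]]' >/dev/null; python3 -m crank '[[0,0,0,0,0,0,0.33],[0,0,0,0,0,0,0.33]]'>/dev/null; python3 -c "from h import *;st()"
python3 -m crank '[[0,0,0,0,0,0.08,0.33],[0,0,-2,0,0,0,0.33],[0,0,-4,0,0,0,0.33],[6,0,-1,0,0,0,0.33],[6,0,0,0,0,0,0.33]]'
python3 -m crank '[[6,0,0,0,0,0,0.33],[0,0,0,0,0,0,0.33]]'
```

```text
t 5.25 tip z 0.2144 yang 35.1 toaxis tool cm [ 0.04 -0.01  0.  ] zaxis [-0.  0. -1.] w 0.0583 F [-0.9  1.9  0.6] q6 -0.57
time: 5.88
position: [0.5125, 0.2407, 0.3558]
tool_rot: [0.497, 0.868, 0.001, 0.002]
ft_force: [0.0, 0.9, -1.0]
grip_width: 0.0584
grip_force: 0.0
time: 6.12
position: [0.4788, 0.2948, 0.3545]
tool_rot: [0.493, 0.87, 0.0, -0.0]
ft_force: [0.1, -1.5, 0.3]
grip_width: 0.0585
grip_force: 0.0
```

```bash
python3 -c "
from h import *
s=cams.camera('scene')[:,:,::-1];t=cams.camera('top')[:,:,::-1]; cv2.imwrite('pics/t3f.png',t);cv2.imwrite('pics/s3f.png',s)
f=lambda i:cv2.resize(i,None,fx=5,fy=5,interpolation=cv2.INTER_CUBIC)
cv2.imwrite('pics/m3.png',np.hstack([f(s[160:225,300:380]),f(t[170:235,245:325])]))"
```

```text
(no output)
```

View pics/m3.png

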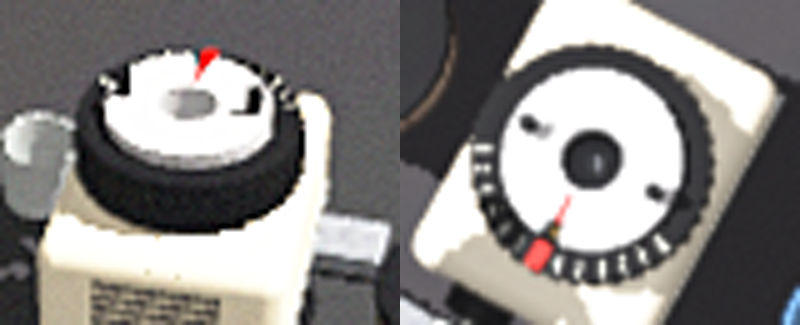

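Both views show the arm clear and the red line running to the notch at about (552,232), next to the mark at (539,254). The studs are at (528,122) and (657,190). I'll measure what's left of the turn.

Run:
```python
from h import *
c,mk=meas("pics/t3f.png")
t=cv2.imread("pics/t3f.png").astype(int)
A=lambda p:np.degrees(np.arctan2(p[1]-c[1],p[0]-c[0])).round(1)
print("mark",A(mk))
# red line pixels: reddish excess near disc
ex=(t[...,2]-t[...,:2].max(2));m=np.zeros_like(ex);m[205:218,270:284]=1
w=np.where(m*(ex>25),ex,0);ys,xs=np.nonzero(w)
p=ray("top",np.c_[xs,ys],.208);r=np.hypot(*(p-c).T);k=(r<.040)&(r>.018)
print("line",[(A(q),x.round(4)) for q,x in zip(p[k],r[k])], "mean",A(np.average(p[k],axis=0,weights=w[ys,xs][k])))
# dark stud blobs
g=t.max(2)
for (cx,cy) in((270.6,194.2),(296.2,207.8)):
    yy,xx=np.mgrid[int(cy)-4:int(cy)+5,int(cx)-4:int(cx)+5];gg=g[yy,xx];k=gg<70
    q=ray("top",[[xx[k].mean(),yy[k].mean()]],.2155)[0];print("stud",q.round(4),np.hypot(*(q-c)).round(4),A(q),k.sum())
# notch dark
yy,xx=np.mgrid[212:222,270:281];k=g[yy,xx]<110;p=ray("top",np.c_[xx[k],yy[k]],.208);r=np.hypot(*(p-c).T);k2=(r<.0435)&(r>.034)
print("notch",p[k2].round(4).tolist(),A(p[k2].mean(0)))
# scene: mark & line
```

```text
disc fit [0.57268259 0.13651852] r 0.045822088065332424 enc (0.5723835825920105, 0.13645219802856445) 0.04658439755439758
mark [0.5261336  0.16129347] 21
mark 152.0
line [(np.float64(149.6), np.float64(0.0228)), (np.float64(152.7), np.float64(0.025)), (np.float64(150.8), np.float64(0.0284)), (np.float64(155.3), np.float64(0.0272)), (np.float64(149.2), np.float64(0.0318)), (np.float64(153.2), np.float64(0.0306)), (np.float64(151.5), np.float64(0.034)), (np.float64(155.3), np.float64(0.0328)), (np.float64(153.5), np.float64(0.0362)), (np.float64(157.2), np.float64(0.0351))] mean 152.9
stud [0.5934 0.1733] 0.0422 60.6 9
stud [0.5526 0.0975] 0.0438 -117.2 7
notch [[0.5377, 0.1576], [0.5377, 0.1551], [0.5352, 0.1575]] 150.6
```

The notch is at about 152° (line 152.9°, studs 151.7°) and the mark at 152.0–152.5°. That is under 1 mm off, and brass shows in the notch, so it's aligned. I'll go back over the axis with the fingers narrowed to about 40 mm (r 20–35 mm), turned away from the studs, and press.

```bash
python3 -m crank '[[-6,0,0,0,0,0,0.54],[-6,0,0,0,0,0,0.54],[-5.8,0,0,0,0,0,0.54],[0,0,0,0,0,0.15,0.54],[0,0,0,0,0,0.15,0.54]]' >/dev/null
python3 -m crank '[[0,0,0,0,0,0.15,0.54],[0,0,0,0,0,0,0.54],[0,0,0,0,0,0,0.54]]' >/dev/null; python3 -c "from h import *;st((0.5726,0.1373))"
```

```text
t 7.22 tip z 0.2842 yang 4.9 toaxis tool cm [-0.05  0.02  0.  ] zaxis [ 0. -0. -1.] w 0.04 F [-0.2 -0.2  0.4] q6 -0.04
```

```bash
python3 -m crank '[[0,0,3,0,0,0,0.54],[0,0,3,0,0,0,0.54],[0,0,1.2,0,0,0,0.54],[0,0,0,0,0,0,0.54]]' >/dev/null; python3 -c "from h import *;st((0.5726,0.1373))"
python3 -m crank '[[0,0,0.3,0,0,0,0.54],[0,0,0.2,0,0,0,0.54],[0,0,0,0,0,0,0.54]]';python3 -m crank '[[0,0,0.2,0,0,0,0.54],[0,0,0.2,0,0,0,0.54],[0,0,0,0,0,0,0.54]]'
```

```text
t 7.72 tip z 0.2117 yang 4.9 toaxis tool cm [-0.16  0.07 -0.  ] zaxis [-0.001 -0.    -1.   ] w 0.0401 F [0.  0.8 0.6] q6 -0.04
time: 8.1
position: [0.5724, 0.139, 0.2781]
tool_rot: [0.676, 0.737, 0.001, 0.001]
ft_force: [0.8, 0.7, 1.8]
grip_width: 0.0398
grip_force: 0.8
time: 8.48
position: [0.5724, 0.139, 0.2749]
tool_rot: [0.676, 0.737, 0.001, 0.001]
ft_force: [0.3, 0.4, 6.6]
grip_width: 0.0401
grip_force: 3.3
```

```bash
python3 -m crank '[[0,0,0.2,0,0,0,0.54],[0,0,0.1,0,0,0,0.54],[0,0,0,0,0,0,0.54]]';python3 -m crank '[[0,0,0.1,0,0,0,0.54],[0,0,0.1,0,0,0,0.54],[0,0,0,0,0,0,0.54]]'
```

```text
time: 8.85
position: [0.5724, 0.139, 0.2721]
tool_rot: [0.676, 0.737, 0.001, 0.001]
ft_force: [-1.6, 0.0, 7.7]
grip_width: 0.0399
grip_force: 3.6
time: 9.22
position: [0.5724, 0.139, 0.2701]
tool_rot: [0.676, 0.737, 0.001, 0.001]
ft_force: [-0.6, -0.5, 6.9]
grip_width: 0.0399
grip_force: 3.8
```

Near home. I'll press to the hard stop, watching for the force to rise.

```bash
python3 -m crank '[[0,0,0.1,0,0,0,0.54],[0,0,0.1,0,0,0,0.54],[0,0,0,0,0,0,0.54]]';python3 -m crank '[[0,0,0.1,0,0,0,0.54],[0,0,0,0,0,0,0.54]]'
```

```text
time: 9.6
position: [0.5724, 0.139, 0.27]
tool_rot: [0.676, 0.737, 0.001, 0.001]
ft_force: [-3.2, -0.8, 18.1]
grip_width: 0.04
grip_force: 8.5
time: 9.85
position: [0.5724, 0.139, 0.27]
tool_rot: [0.676, 0.737, 0.001, 0.001]
ft_force: [-4.3, -1.4, 21.6]
grip_width: 0.0403
grip_force: 10.8
```

The hard stop came at tip z = 0.200 m, flush with the rim, and the force rose to about 22 N. I'll lift straight up, move clear and check.

```bash
python3 -m crank '[[0,0,-1,0,0,0,0.54],[0,0,-3,0,0,0,0.54],[0,0,-5,0,0,0,0.54],[0,0,-3,0,0,0,0.54],[6,0,0,0,0,0,0.54]]'>/dev/null
python3 -m crank '[[6,0,0,0,0,0,0.54],[6,0,0,0,0,0,0.54],[0,0,0,0,0,0,0.54],[0,0,0,0,0,0,0.54]]'
python3 -c "
from h import *
s=cams.camera('scene')[:,:,::-1];t=cams.camera('top')[:,:,::-1]; cv2.imwrite('pics/t4f.png',t)
f=lambda i:cv2.resize(i,None,fx=4,fy=4,interpolation=cv2.INTER_CUBIC)
cv2.imwrite('pics/m4.png',np.hstack([f(s[150:270,290:390]),f(t[150:270,240:340])]))
meas('pics/t4f.png',.2)"
```

```text
time: 10.98
position: [0.5564, 0.3181, 0.3848]
tool_rot: [0.676, 0.737, -0.001, 0.0]
ft_force: [0.8, 0.1, -0.2]
grip_width: 0.0398
grip_force: 0.0
disc fit [0.57320321 0.13563951] r 0.04462394583009685 enc (0.5740999579429626, 0.13620144128799438) 0.045889317989349365
mark [0.52739102 0.16091527] 18
```

View pics/m4.png

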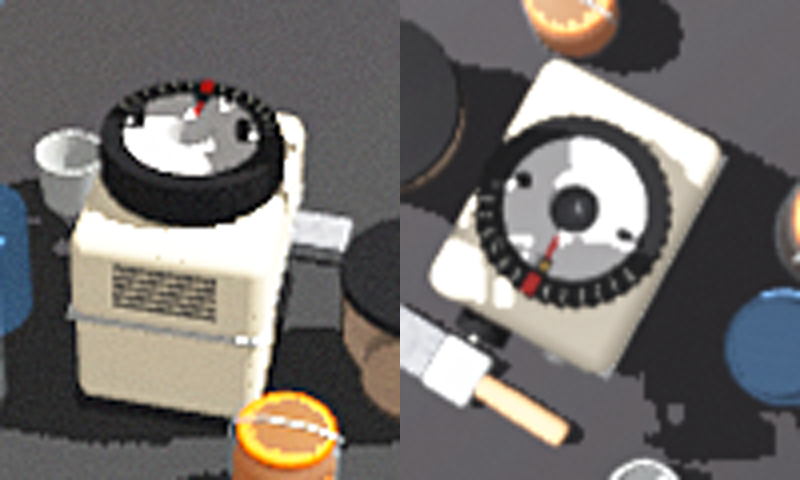

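The carrier sits level and flush in the collar. The notch, with the brass pin in it, is at (545,265) and lines up with the red mark at (530,284). The neighbouring items haven't moved and the arm is clear.

```bash
python3 -c "
from rig import ticket
print(ticket.hand_in())"
```

```text
the job is handed in; nothing more can be done
None
```

The carrier is turned so its notch sits on the pin at the red mark and pressed down to its hard stop, flush with the collar rim; the arm is clear, nothing else visibly moved, and the job is handed in (no verdict returned).

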